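Close up the coffee canisters and the jug

TASK

The coffee things have been left open and the lids mixed up: the wide canister's lid lies loose on top of the tall canister, and the tall canister's own lid lies on the table. Put each lid on its own canister and press it down until it is fully home, flush on the rim all round, then let go; also twist the jug's stopper clockwise until it is fully tight. Do not knock over or shift the mugs or the bowl.

Things in the scene. Friction and masses are not known exactly. Their poses are not given: they have to be found in the camera images.
- wide: Wide cream stoneware canister, open on top, fixed. Outer diameter 120 mm, rim 90 mm above its origin (centre of underside). In its mouth a black rubber seal ring, outer diameter 107 mm, bore 88 mm, stands 10 mm proud of the rim; pushed with more than about 10 N it slides straight down until level with the rim, and stays where it is left.
- tall: Tall cream stoneware canister, open on top, fixed. Outer diameter 90 mm, rim 120 mm above its origin (centre of underside). Same kind of rubber seal ring: outer diameter 77 mm, bore 58 mm, 10 mm proud, slides down level with the rim at about 10 N. At the start the wide canister's lid lies loose on this ring.
- wide_lid: Lid of the wide canister, loose, about 0.22 kg. From below: grey plug 82 mm in diameter (0 to 16 mm above the origin), cream disc 120 mm in diameter (16 to 26 mm), wooden grip bar (26 to 52 mm), 60 mm long along x, 16 mm wide. Origin: centre of the plug's underside. On its canister it first rests with its origin 84 mm above the canister's; fully home, disc on rim, 74 mm.
- tall_lid: Lid of the tall canister, loose, about 0.14 kg, upright on the table. From below: grey plug 52 mm in diameter (0 to 16 mm above the origin), cream disc 90 mm in diameter (16 to 26 mm), wooden grip bar (26 to 52 mm), 50 mm long along x, 16 mm wide. Origin: centre of the plug's underside. On its canister it first rests with its origin 114 mm above the canister's; fully home 104 mm.
- wide_lid_bar (a point): Centre of the grip bar of the wide lid, 39 mm above the lid's origin.
- tall_lid_bar (a point): Centre of the grip bar of the tall lid, 39 mm above the lid's origin.
- jug: Insulated steel jug, fixed to the table: 108 mm in diameter, tapering to an 80 mm neck, 150 mm tall without its stopper, black handle reaching 97 mm from its axis to its +x side, small spout to -x (59 mm from the axis, up to 148 mm high). Origin: centre of its underside.
- stopper (a joint): Turn (rad) of the jug's captive black stopper about the jug's upright axis, growing clockwise seen from above; it does not rise or fall. 0 is loose, 1.4 the hard stop: tight, its grip bar in line with the jug's handle and spout. Friction 0.12 N m; it stays where left and starts 0.7 to 1.3 rad short of tight.
- stopper_bar (a point): Centre of the stopper's grip bar, on the jug's axis 178 mm above its underside: bar 60 mm long, 16 mm wide, 26 mm high (165 to 191 mm above the table), along this point's x axis; below it a disc 72 mm in diameter.
- mug_a: Cream mug, 82 mm in diameter, 85 mm tall, loose, with a handle on its +y side; bystander. Origin: centre of its underside.
- mug_b: A second mug like mug_a; bystander.
- bowl: White bowl, 110 mm in diameter, 50 mm tall, loose, at the left; bystander.
Things that resemble listed ones, but are neither listed nor needed, are in the scene too. What is shaped like the wide but green is not meant. Leave any red look-alike of the tall alone.

How it is judged:
At the end, for the whole second after the job is handed in: Each lid is on its own canister, centred within 6 mm, level within 0.06 rad, pressed to within 2.5 mm of fully home, and at rest; the stopper is turned to at least 1.32 rad (tight is 1.4) (horizontal distance between wide_lid and wide below 0.006 m and z of wide_lid in the frame of wide between 0.07 and 0.0765 m and angle between each of wide_lid, tall_lid's own z axis and vertical below 0.06 rad and linear speed of each of wide_lid, tall_lid below 0.02 m/s and horizontal distance between tall_lid and tall below 0.006 m and z of tall_lid in the frame of tall between 0.1 and 0.1065 m and value of joint stopper above 1.32 rad); the robot touches nothing.
It fails at once if a mug or the bowl is shifted by more than 30 mm or tipped by more than 0.4 rad (distance of any of mug_a, mug_b, bowl from where it was at the start of the episode above 0.03 m or angle between any of mug_a, mug_b, bowl's own z axis and vertical above 0.4 rad).
It also fails if it takes over 72 s, if anything falls off the work surface, if the arm or the gripper's body presses on something with over 40 N, if the wrist force passes 120 N, or if a joint passes its speed limit or range.

ROBOT

A 6-joint arm with a two-finger parallel gripper is mounted at the origin on the work surface. World frame = base frame: x ahead of the robot, y to its left, z up, the work surface at z = 0. Lengths are in m, angles in rad, forces in N, time in s.
With the tool pointing down it reaches from about 0.25 to 0.775 m from the base axis. Payload 4 kg.
Tool frame: the origin (TCP) lies between the finger pads; the fingertips stand 11 mm ahead of it and the grasp point (between the pads) lies 8 mm behind it (robot.tip_extent is the z of the fingertips in the tool frame, in m); z points along the fingers, y is the line along which they close (so a half turn about z gives the same grasp; the last joint's range is limited). The gripper opens to 94 mm and grips with 3 to 60 N. Pads are 16 mm wide; open, the fingers measure 119 mm over their backs; the gripper's body (75 mm by 177 mm) begins 78 mm behind the grasp point.
Start: joints at [-1.304, 0.087, 1.371, -0, 1.684, -0.103], TCP at [0.199, -0.513, 0.217] pointing down, gripper open.
Joint ranges: [-3.1, 3.1], [-0.76, 2.03], [0.27, 2.55], [-1.08, 4.22], [0.17, 2.65], [-2.57, 2.57]. Speed limits (rad/s): [2.79, 2.79, 3.14, 3.14, 3.14, 3.14].

INTERFACE

Orientations are given as [roll, pitch, yaw] about the fixed x, y, z axes, in that order (R = Rz(yaw) Ry(pitch) Rx(roll)).
In Python, from bench import robot, imaging gives the robot as it stands.
- The arm moves only by the shell command python3 -m pendant 'ROWS'. ROWS is JSON, a list of rows, each a list of 7 numbers: the shift along the world's x, y, z in cm, then the turn, a rotation vector about the world's x, y, z in degrees, then the opening, from 0 (shut) to 1 (fully open). In form: [[dx, dy, dz, ax, ay, az, jaw], ...]. A call has 1 to 8 rows; each row shifts and turns the commanded pose from where the row before left it; what a row does not reach is not made up. A row lasts 1/10 s, in which the tool goes at most 50 mm and 8.59 degrees, less where a joint would pass 70% of its speed; a pose out of reach is approached as far as the arm can. A call is refused whole if a number of a shift passes 5 or a number of a turn 8.59, either way. A call with a gripper value outside its range is refused whole. The fingers move at their own pace and stop on an object; the grip force is fixed at half the most. Time passes only in rows, so rows that do not move let the fingers close. It gives the time, the measured TCP pose, the force, the opening and the grip force at its end, in the units of the state.
- robot.get_obs(): the state, without advancing time (a new reading comes with each control period).
- imaging.snapshot(name): name is "side" or "top" or "wrist"; returns the picture (420x560x3 uint8, red, green, blue); there is no depth.
- imaging.camera_params(name): a dict with "camera_matrix" (3x3 intrinsics, pixels), "k1" (the pictures are not rectified: a ray, as slopes to the right and down, at radius r is drawn at 1 + k1 r^2 times it, then the intrinsics apply), "R" (3x3) and "t" (3): a world point X has camera coordinates R X + t. Camera axes: x right, y down, z forward; pixel columns grow to the right and rows downward; lengths in m; the calibration is good to about 2 mm. A picture is of the moment at which its call begins: read the wrist's pose just before it. camera_params takes no time and is no camera call; for the wrist camera it gives the pose at the moment of the call.
- robot.close_job(): hands the job in; it is judged then, once.
The state is a dict: "time": time; "joint_positions": joint angles; "qvel": joint speeds; "joint_torque": joint torques, N m; "tool_pos": TCP position; "ee_rot": TCP orientation; "wrist_force": force on the tool from outside, world axes, zero at the start; "wrist_torque": the same for the moment, N m; "width": finger opening in m; "finger_force": force on a finger pad.
Only numpy, scipy, OpenCV 4.12 (cv2) and the standard library are available. Lean on these libraries where they do the work, as an engineer would, in place of code of your own. Each camera call takes 0.05 s, during which the arm holds its last target. There are 200 camera calls.

## Working session

There is one attempt and no reset: what is moved stays moved. The work goes in short steps, Python scripts to look and compute and a shell command to move; the robot and the scene stay as the last step left them, time stands still between calls to the robot, and variables do not carry over. Pictures are saved under pics/ and viewed, at most 10 in all, crops included, and the job is handed in when it is done.

```bash
ls; mkdir -p pics
cat > h.py <<'E'
import numpy as np, cv2
from bench import robot, imaging
def snap(n,f):
    im=imaging.snapshot(n); cv2.imwrite('pics/'+f,im[:,:,::-1]); return im
def ray(p,uv):
    K=np.array(p['camera_matrix']);R=np.array(p['R']);t=np.array(p['t'])
    x=(uv[0]-K[0,2])/K[0,0];y=(uv[1]-K[1,2])/K[1,1];rd=np.hypot(x,y);r=rd
    for _ in range(50): r=rd/(1+p['k1']*r*r)
    s=r/rd if rd>0 else 1
    d=R.T@np.array([x*s,y*s,1]);return -R.T@t,d
def at(p,uv,z):
    c,d=ray(p,uv);return c+d*(z-c[2])/d[2]
def proj(p,X):
    K=np.array(p['camera_matrix']);c=np.array(p['R'])@X+np.array(p['t']);x,y=c[0]/c[2],c[1]/c[2];s=1+p['k1']*(x*x+y*y)
    return np.array([K[0,0]*x*s+K[0,2],K[1,1]*y*s+K[1,2]])
E
python3 - <<'E'
from h import *
o=robot.get_obs();print(o)
for n in('top','side'):
    snap(n,n+'0.png')
    p=imaging.camera_params(n);print(n,p)
E
```

```text
pics
{'time': 0.0, 'joint_positions': array([-1.30409405e+00,  8.79204066e-02,  1.37222687e+00, -2.35048361e-06,
        1.68357612e+00, -1.03097444e-01]), 'qvel': array([ 0.00140468, -0.00077944,  0.00084853,  0.00076941, -0.00084983,
       -0.00105235]), 'joint_torque': array([ 1.52938833e-04, -3.40173090e+01, -3.02429938e+01,  7.16533419e-02,
        3.28387355e-02, -1.61808098e-04]), 'tool_pos': array([ 0.19864629, -0.51232445,  0.21533694]), 'ee_rot': array([-3.13947298e+00, -2.16961624e-04,  3.69799224e-01]), 'wrist_force': array([-0.30292862, -0.31840359, -0.55108206]), 'wrist_torque': array([ 0.00831643, -0.0299452 , -0.00280634]), 'finger_force': 0.0, 'width': 0.09405641149158292}
top {'camera_matrix': array([[400.26620763,   0.        , 292.80274134],
       [  0.        , 400.26620763, 210.10108305],
       [  0.        ,   0.        ,   1.        ]]), 'k1': -0.1055768187695359, 'R': array([[ 0.02768542, -0.99903922,  0.03397291],
       [-0.99183998, -0.03168522, -0.12348891],
       [ 0.1244467 , -0.03027684, -0.99176425]]), 't': array([0.06649413, 0.5431439 , 0.95463379])}
side {'camera_matrix': array([[423.7660143 ,   0.        , 283.13234516],
       [  0.        , 423.7660143 , 201.40557711],
       [  0.        ,   0.        ,   1.        ]]), 'k1': 0.04346592066218662, 'R': array([[-0.6756299 , -0.73719052, -0.00862451],
       [-0.41180546,  0.38706838, -0.82498141],
       [ 0.61150674, -0.55383049, -0.56509406]]), 't': array([0.43265922, 0.27381013, 0.80892652])}
```

View pics/top0.png

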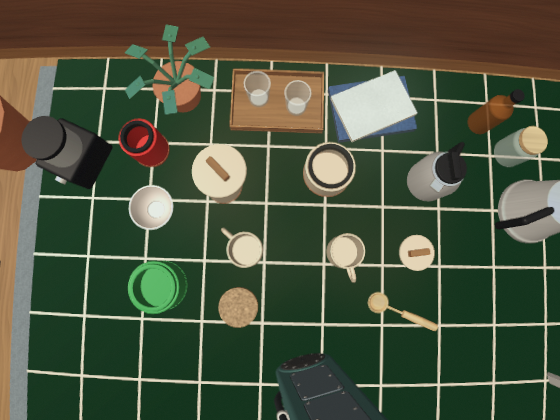

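View pics/side0.png

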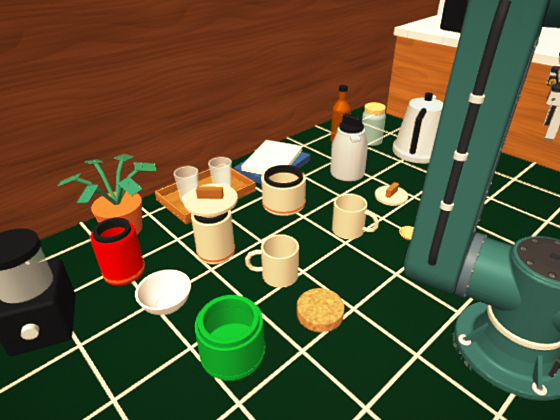

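The top view shows the wide canister at about (330,168), the tall one carrying the wide lid at (219,172), the jug at (436,176), the tall lid on the table at (417,253), mugs at (244,249) and (346,252), and the bowl at (151,208). I'll enlarge those areas next.

Run:
```python
from h import *
im=cv2.imread('pics/top0.png')
t=[]
for (x,y) in [(169,130),(280,130),(386,138),(367,215)]:
    c=cv2.resize(im[y:y+75,x:x+100],(400,300),interpolation=cv2.INTER_CUBIC)
    for k in range(0,100,10):
        cv2.putText(c,str(x+k),(k*4,8),0,.3,(255,255,255),1); cv2.line(c,(k*4,10),(k*4,14),(255,255,255),1)
        if k<75: cv2.putText(c,str(y+k),(0,k*4+4),0,.3,(0,255,255),1)
    t.append(c)
cv2.imwrite('pics/c0.png',np.vstack([np.hstack(t[:2]),np.hstack(t[2:])]))
```

```text
(no output)
```

View pics/c0.png

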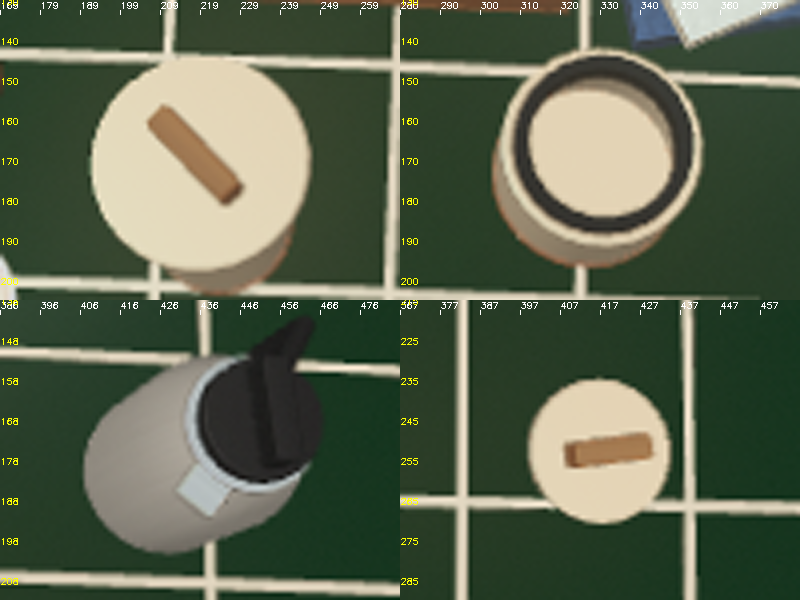

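The enlarged crops (coordinates in the original picture) show:
- **Wide lid:** disc centre at about (219.3,170.8).
- **Wide canister:** rim centre at about (330.4,166.4).
- **Tall lid:** disc centre at about (416.9,252.5), with its bar nearly level in the picture.
- **Jug:** handle to the upper right, spout at about (437,186). The stopper bar is dark, so I'll measure it close up later.

Run:
```python
from h import *
p=imaging.camera_params('top')
T=[(169,130),(280-100*0,130),(386,138),(367,215)]
def px(i,x,y):
    x0,y0=T[i]; return (x0+(x%400)/4, y0+(y%300)/4)
def ext(i,l,r,t,b,z):
    L,Rr=at(p,px(i,l,(t+b)/2),z),at(p,px(i,r,(t+b)/2),z);U,D=at(p,px(i,(l+r)/2,t),z),at(p,px(i,(l+r)/2,b),z)
    c=((L+Rr)/2+(U+D)/2)/2
    return c.round(4),np.linalg.norm(L-Rr).round(4),np.linalg.norm(U-D).round(4)
print('widelid',ext(0,91,311,55,271,.156-.002))
print('wide rim',ext(1,100,303,48,243,.09)); print('wide ring',ext(1,114,295,54,234,.10))
print('talllid',ext(3,128,271,78,222,.024))
def bar(i,a,b,z):
    A,B=at(p,px(i,*a),z),at(p,px(i,*b),z);d=A-B;return ((A+B)/2).round(4),np.linalg.norm(d).round(4),np.degrees(np.arctan2(d[1],d[0])).round(1)
print('wl bar',bar(0,(157,113),(232,190),.182))
print('tl bar',bar(3,(176,155),(252,145),.052))
print('stopper disc',ext(2,197,325,50,183,.163),ext(2,184,325,50,193,.15))
print('jug spout',at(p,px(2,205,190),.148),'handle tip',at(p,px(2,302,20),.14))
for n,c in(('mugb',(346,252)),('muga',(246,250)),('bowl',(151,208)),('red',(138,138))): print(n,at(p,c,.085).round(3))
w=imaging.camera_params('wrist');o=robot.get_obs()
print('wristcam',(-np.array(w['R']).T@w['t']),w['R'],w['camera_matrix'],w['k1'],o['tool_pos'])
# enhanced jug
im=cv2.imread('pics/top0.png')[138:203,400:480];s=cv2.imread('pics/side0.png')[105:185,310:390]
f=lambda c:cv2.resize(np.clip((c/255.)**.45*255,0,255).astype('uint8'),(400,int(400*c.shape[0]/c.shape[1])),interpolation=cv2.INTER_CUBIC)
a,b=f(im),f(s);h=max(len(a),len(b));P=lambda x:np.vstack([x,np.zeros((h-len(x),400,3),'uint8')])
cv2.imwrite('pics/c1.png',np.hstack([P(a),P(b)]))
```

```text
widelid (array([0.6074, 0.2495, 0.154 ]), np.float64(0.1203), np.float64(0.1206))
wide rim (array([ 0.6411, -0.0018,  0.09  ]), np.float64(0.1209), np.float64(0.1183))
wide ring (array([ 0.6396, -0.0023,  0.1   ]), np.float64(0.1066), np.float64(0.108))
talllid (array([ 0.4448, -0.2323,  0.024 ]), np.float64(0.0927), np.float64(0.0902))
wl bar (array([0.6071, 0.2488, 0.182 ]), np.float64(0.0583), np.float64(46.1))
tl bar (array([ 0.4442, -0.2315,  0.052 ]), np.float64(0.0485), np.float64(98.4))
stopper disc (array([ 0.633 , -0.2657,  0.163 ]), np.float64(0.0754), np.float64(0.0765)) (array([ 0.6332, -0.2675,  0.15  ]), np.float64(0.0842), np.float64(0.0833))
jug spout [ 0.59267372 -0.23779176  0.148     ] handle tip [ 0.69755343 -0.30294774  0.14      ]
mugb [ 0.44  -0.042  0.085]
muga [0.438 0.189 0.085]
bowl [0.529 0.416 0.085]
red [0.697 0.461 0.085]
wristcam [ 0.26730546 -0.48523549  0.38454094] [[ 0.36058666 -0.93272235 -0.00250558]
 [-0.90174023 -0.34929324  0.2546739 ]
 [-0.23841522 -0.08957263 -0.96702375]] [[375.65767224   0.         279.61188433]
 [  0.         375.65767224 214.20505747]
 [  0.           0.           1.        ]] -0.03604151508961658 [ 0.19863317 -0.51239229  0.21544128]
```

View pics/c1.png

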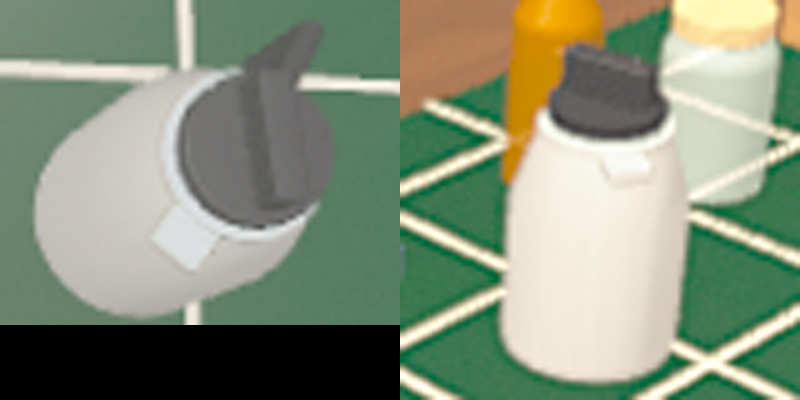

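The brightened crops show the stopper bar's top face running from about (455.4,152) to (458.6,177.6) in the top picture, with the handle to the upper right and the spout to the lower left.

Run:
```python
from h import *
p=imaging.camera_params('top')
g=lambda x,y,z:at(p,(400+x/5,138+y/5),z)
A,B=g(276,70,.191),g(293,198,.191);print((A+B)/2,np.linalg.norm(A-B),np.degrees(np.arctan2(*(A-B)[1::-1])))
print((g(180,152,.163)+g(332,152,.163))/2,(g(256,227,.163)))
print(g(310,28,.14),g(185,240,.148))
s=imaging.camera_params('side')
h=lambda x,y,z:at(s,(310+(x-400)/5,105+y/5),z)
A,B=h(567,47,.191),h(658,68,.191);print((A+B)/2,np.linalg.norm(A-B),np.degrees(np.arctan2(*(A-B)[1::-1])))
```

```text
[ 0.63164936 -0.26613855  0.191     ] 0.05705004802553087 5.800515228830652
[ 0.62992051 -0.26553819  0.163     ] [ 0.59567247 -0.26424723  0.163     ]
[ 0.6961676  -0.30411937  0.14      ] [ 0.59150429 -0.23717796  0.148     ]
[ 0.63083696 -0.26637491  0.191     ] 0.057917987858918565 14.291141253101214
```

```bash
cat > go.py <<'E'
import sys
from h import *
o=robot.get_obs();x=[float(v) for v in sys.argv[1:5]]
print('d cm',((np.array(x[:3])-o['tool_pos'])*100).round(2),'dyaw',round((x[3]-np.degrees(o['ee_rot'][2])+180)%360-180,2),'rpy',np.degrees(o['ee_rot']).round(2),'t',o['time'],'F',o['wrist_force'].round(1),'q6',o['joint_positions'][5].round(2))
E
python3 -m pendant '[[4.4,2.5,1,0,0,-2,1],[4.4,2.5,1,0,0,-2,1],[4.4,2.5,1,0,0,-2,1],[4.4,2.5,1,0,0,-2,1],[4.4,2.5,1,0,0,-2,1],[4.4,2.5,0,0,0,-1,1],[4.4,2.5,0,0,0,0,1],[4.4,2.5,0,0,0,0,1]]'
python3 go.py .631 -.266 .25 10
```

```text
time: 0.9
tool_pos: [0.5439, -0.3162, 0.2645]
ee_rot: [-3.141, 0.001, 0.178]
wrist_force: [0.6, -0.6, 1.0]
width: 0.0941
finger_force: 0.0
d cm [ 8.71  5.02 -1.45] dyaw -0.19 rpy [-1.7998e+02  4.0000e-02  1.0190e+01] t 0.9 F [ 0.6 -0.6  1. ] q6 0.78
```

```bash
python3 -m pendant '[[4.3,2.5,-0.7,0,0,0,1],[4.4,2.5,-0.7,0,0,0,1],[0,0,0,0,0,0,1],[0,0,0,0,0,0,1]]'
python3 go.py .631 -.266 .181 10
python3 - <<'E'
from h import *
p=imaging.camera_params('wrist');im=snap('wrist','w1.png')
for X in([.631,-.266,.191],[.631,-.266,.15]):print(proj(p,X))
b=(np.clip((im/255.)**.5,0,1)*255).astype('uint8')[:,:,::-1];cv2.imwrite('pics/w1b.png',b)
E
```

```text
time: 1.3
tool_pos: [0.6286, -0.2673, 0.2489]
ee_rot: [-3.14, 0.003, 0.18]
wrist_force: [-0.0, -0.2, -0.2]
width: 0.094
finger_force: 0.0
d cm [ 0.24  0.13 -6.79] dyaw -0.31 rpy [-179.9     0.19   10.31] t 1.3 F [-0.  -0.2 -0.2] q6 0.91
[280.06345012 231.14622085]
[280.12984285 214.37884442]
```

View pics/w1b.png

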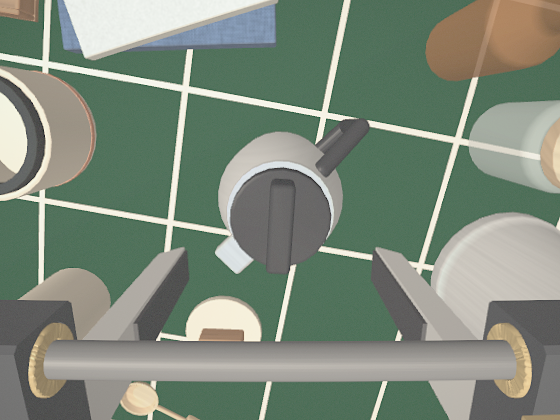

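The wrist view shows the stopper bar's top face centred at about (280,228), on the predicted axis and within a few degrees of the tool's x axis. Next I descend and grip it.

```bash
python3 -m pendant '[[0.2,0.1,-2.3,0,0,-2,1],[0,0,-2.3,0,0,0,1],[0,0,-2.2,0,0,0,1],[0,0,0,0,0,0,0.1],[0,0,0,0,0,0,0.1],[0,0,0,0,0,0,0.1],[0,0,0,0,0,0,0.1],[0,0,0,0,0,0,0.1]]'
python3 go.py .631 -.266 .181 -33
```

```text
time: 2.15
tool_pos: [0.6307, -0.2676, 0.1848]
ee_rot: [3.14, -0.002, 0.143]
wrist_force: [0.6, 0.5, -0.2]
width: 0.057
finger_force: 0.0
d cm [ 0.03  0.16 -0.38] dyaw -41.18 rpy [ 1.799e+02 -1.200e-01  8.180e+00] t 2.15 F [ 0.6  0.5 -0.2] q6 0.94
```

```bash
python3 -m pendant '[[0,0.1,-0.2,0,0,0,0],[0,0,0,0,0,0,0],[0,0,0,0,0,0,0],[0,0,0,0,0,0,0],[0,0,0,0,0,0,0],[0,0,0,0,0,0,0],[0,0,0,0,0,0,0],[0,0,0,0,0,0,0]]'
python3 go.py .631 -.266 .181 -33
```

```text
time: 2.95
tool_pos: [0.6304, -0.2669, 0.1811]
ee_rot: [3.14, -0.0, 0.142]
wrist_force: [0.7, -2.9, -1.0]
width: 0.0156
finger_force: 29.9
d cm [ 0.06  0.09 -0.01] dyaw -41.15 rpy [ 1.7993e+02 -2.0000e-02  8.1500e+00] t 2.95 F [ 0.7 -2.9 -1. ] q6 0.95
```

Gripped. Now I turn it clockwise, which is negative about z.

```bash
python3 -m pendant '[[0,0,0,0,0,-7,0],[0,0,0,0,0,-7,0],[0,0,0,0,0,-7,0],[0,0,0,0,0,-7,0],[0,0,0,0,0,-6,0],[0,0,0,0,0,-3,0],[0,0,0,0,0,-2,0],[0,0,0,0,0,0,0]]'
python3 go.py .631 -.266 .181 -33; python3 -c "
from h import *;print(robot.get_obs()['wrist_torque'])"
```

```text
time: 3.75
tool_pos: [0.6306, -0.2663, 0.1811]
ee_rot: [-3.141, -0.001, -0.537]
wrist_force: [1.4, -1.3, -0.9]
width: 0.0159
finger_force: 29.9
d cm [ 0.04  0.03 -0.01] dyaw -2.2 rpy [-1.7999e+02 -3.0000e-02 -3.0800e+01] t 3.75 F [ 1.4 -1.3 -0.9] q6 1.63
[-0.25998493 -0.33654594 -0.01929441]
```

```bash
python3 -m pendant '[[0,0,0,0,0,-2,0],[0,0,0,0,0,-2,0],[0,0,0,0,0,-2,0],[0,0,0,0,0,0,0]]'
python3 go.py .631 -.266 .181 -33; python3 -c "
from h import *;print(robot.get_obs()['wrist_torque'])"
```

```text
time: 4.15
tool_pos: [0.6306, -0.2662, 0.1811]
ee_rot: [-3.141, -0.001, -0.641]
wrist_force: [1.6, -2.1, -1.2]
width: 0.0153
finger_force: 30.1
d cm [ 0.04  0.02 -0.01] dyaw 3.72 rpy [-1.7999e+02 -3.0000e-02 -3.6720e+01] t 4.15 F [ 1.6 -2.1 -1.2] q6 1.73
[-0.23440004 -0.31357918  0.3009631 ]
```

```bash
python3 -m pendant '[[0,0,0,0,0,-3,0],[0,0,0,0,0,-3,0],[0,0,0,0,0,0,0]]'
python3 go.py .631 -.266 .181 -33; python3 -c "
from h import *;print(robot.get_obs()['wrist_torque'])"
```

```text
time: 4.45
tool_pos: [0.6303, -0.2659, 0.1812]
ee_rot: [3.141, 0.0, -0.744]
wrist_force: [-0.2, -2.0, 0.5]
width: 0.0164
finger_force: 33.0
d cm [ 0.07 -0.01 -0.02] dyaw 9.63 rpy [ 1.7999e+02  2.0000e-02 -4.2630e+01] t 4.45 F [-0.2 -2.   0.5] q6 1.83
[-0.24759588 -0.10443267  0.93432482]
```

```bash
python3 -m pendant '[[0,0,0,0,0,0,1],[0,0,0,0,0,0,1],[0,0,0,0,0,0,1],[0,0,3,0,0,0,1],[0,0,3,0,0,0,1],[0,1,3,0,0,3,1],[-0.2,4.5,2,0,0,8,1],[-0.3,4.5,0,0,0,8,1]]' | head -2
python3 -m pendant '[[-0.3,4.6,0,0,0,8,1],[-0.3,4.6,0,0,0,8,1],[-0.3,4.6,0,0,0,8,1],[-0.3,4.6,0,0,0,8,1],[-0.3,4.6,0,0,0,8,1],[-0.3,4.6,0,0,0,8,1],[0,4.6,0,0,0,8,1],[0,3,0,0,0,8,1]]' | head -2
python3 go.py .607 .249 .25 46
python3 - <<'E'
from h import *
im=snap('top','top1.png')[138:203,400:480];s=snap('side','side1.png')[105:185,310:390]
f=lambda c:cv2.resize(np.clip((c[:,:,::-1]/255.)**.45*255,0,255).astype('uint8'),(400,int(400*c.shape[0]/c.shape[1])),interpolation=cv2.INTER_CUBIC)
a,b=f(im),f(s);h=max(len(a),len(b));P=lambda x:np.vstack([x,np.zeros((h-len(x),400,3),'uint8')])
cv2.imwrite('pics/c2.png',np.hstack([P(a),P(b)]))
E
```

```text
time: 5.25
tool_pos: [0.6262, -0.1664, 0.2956]
time: 6.05
tool_pos: [0.6065, 0.1891, 0.2913]
d cm [ 0.05  5.99 -4.13] dyaw 5.32 rpy [-1.7995e+02 -3.0000e-02  4.0680e+01] t 6.05 F [ 0.3 -0.4  0.4] q6 1.07
```

View pics/c2.png

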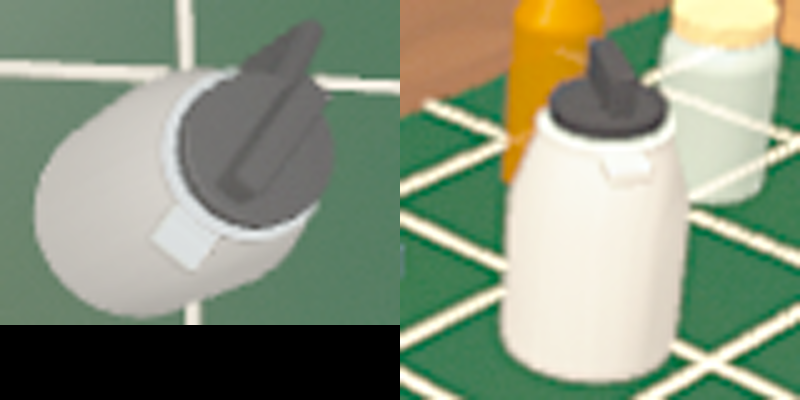

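The stopper bar now lies in line with the handle and spout, and the wrist torque rose to 0.93 N m, so the stop was reached. Next I move over the wide lid and measure it with the wrist camera.

```bash
python3 -m pendant '[[0,3.5,0,0,0,5,1],[0,2.5,0,0,0,0,1],[0,0,0,0,0,0,1],[0,0,0,0,0,0,1]]' | head -3
python3 go.py .607 .249 .25 46
python3 - <<'E'
from h import *
p=imaging.camera_params('wrist');im=snap('wrist','w2.png')
for X in([.607,.249,.156],[.607,.249,.182]):print(proj(p,X))
E
```

```text
time: 6.55
tool_pos: [0.6074, 0.2448, 0.291]
ee_rot: [3.141, 0.001, 0.787]
d cm [-0.04  0.42 -4.1 ] dyaw 0.89 rpy [1.7996e+02 6.0000e-02 4.5110e+01] t 6.55 F [ 0.9 -0.5 -0. ] q6 1.08
[276.77932884 204.09146454]
[276.54185514 211.90118731]
```

View pics/w2.png

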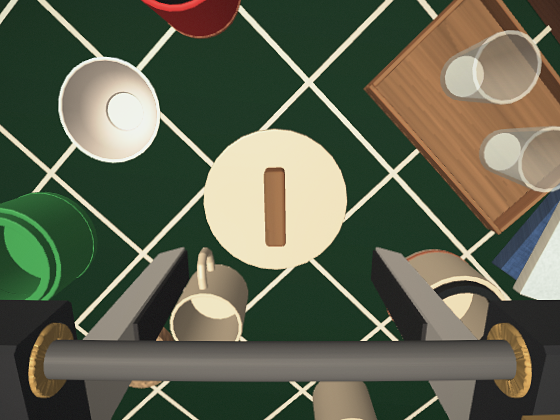

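The wrist view puts the wide lid's disc centre at (275.5,199.5), about 3.5 mm along the bar from what the top camera predicts. I'll check by fitting circles of known radius in the top, side and wrist pictures.

```bash
cat > fit.py <<'E'
from h import *
from scipy.optimize import least_squares
def fit(name,f,c,z,r,kind,p=None,win=1.5):
    p=p or imaging.camera_params(name);im=cv2.imread('pics/'+f);hsv=cv2.cvtColor(im,cv2.COLOR_BGR2HSV)
    if kind=='cream': m=(im[:,:,2]>im[:,:,1]*.95)&(im[:,:,2]>im[:,:,0])&(hsv[:,:,2]>185)
    else: m=(im.max(2)<100)
    m=m.astype('uint8')*255
    cs,_=cv2.findContours(m,cv2.RETR_LIST,cv2.CHAIN_APPROX_NONE)
    P=np.array([at(p,q[0],z)[:2] for k in cs for q in k if abs(np.hypot(*(at(p,q[0],z)[:2]-c[:2]))-r)<.012])
    s=least_squares(lambda v:np.hypot(P[:,0]-v[0],P[:,1]-v[1])-v[2],[c[0],c[1],r],loss='soft_l1',f_scale=.0007)
    d=abs(s.fun);a=np.degrees(np.arctan2(*(P-s.x[:2])[d<.0015].T[::-1]))
    return s.x.round(4),len(P),'inl',(d<.0015).sum(),'arc bins',len(set((a//20).astype(int)))
E
python3 - <<'E'
from fit import *
L=[.607,.249];W=[.640,-.002];T=[.4445,-.232]
print('lid top',fit('top','top0.png',L,.156,.06,'cream'));print('lid side',fit('side','side0.png',L,.156,.06,'cream'));print('lid wrist',fit('wrist','w2.png',L,.156,.06,'cream'))
for k,z,r in(('dark',.10,.0535),('dark',.10,.044),('cream',.09,.06)):
    print(k,r,'top',fit('top','top0.png',W,z,r,k));print('   side',fit('side','side0.png',W,z,r,k))
print('tlid top',fit('top','top0.png',T,.026,.045,'cream'));print('tlid side',fit('side','side0.png',T,.026,.045,'cream'))
E
```

```text
lid top (array([0.6087, 0.251 , 0.0589]), 208, 'inl', np.int64(130), 'arc bins', 18)
lid side (array([0.606 , 0.2555, 0.0638]), 65, 'inl', np.int64(32), 'arc bins', 7)
lid wrist (array([0.6071, 0.2508, 0.0595]), 542, 'inl', np.int64(384), 'arc bins', 18)
dark 0.0535 top (array([ 0.6432, -0.0028,  0.0526]), 292, 'inl', np.int64(39), 'arc bins', 9)
   side (array([ 0.6375, -0.0018,  0.0532]), 124, 'inl', np.int64(29), 'arc bins', 12)
dark 0.044 top (array([ 0.6406, -0.0008,  0.0502]), 228, 'inl', np.int64(65), 'arc bins', 16)
   side (array([ 0.6423, -0.0046,  0.0484]), 89, 'inl', np.int64(45), 'arc bins', 12)
cream 0.06 top (array([ 0.642 , -0.0009,  0.0574]), 300, 'inl', np.int64(182), 'arc bins', 18)
   side (array([ 0.6469, -0.0085,  0.0618]), 114, 'inl', np.int64(41), 'arc bins', 12)
tlid top (array([ 0.4447, -0.2307,  0.0437]), 138, 'inl', np.int64(85), 'arc bins', 18)
tlid side (array([ 0.4403, -0.2299,  0.0487]), 95, 'inl', np.int64(37), 'arc bins', 15)
```

```bash
python3 -m pendant '[[0.6,-4.5,0,0,0,0,1],[0.6,-4.5,0,0,0,0,1],[0.6,-4.5,0,0,0,0,1],[0.6,-4.5,0,0,0,0,1],[0.6,-4.5,0,0,0,0,1],[0.3,-2.5,0,0,0,0,1],[0,0,0,0,0,0,1],[0,0,0,0,0,0,1]]' | head -3
python3 - <<'E'
from fit import *
p=imaging.camera_params('wrist');snap('wrist','w3.png');W=[.641,-.002]
for k,z,r in(('dark',.10,.0535),('dark',.10,.044),('cream',.09,.06)): print(k,r,fit('wrist','w3.png',W,z,r,k,p))
im=cv2.imread('pics/w3.png')
for X,z,r in((W,.1,.0535),(W,.1,.044),(W,.09,.06)):
    for a in np.arange(0,6.28,.1): cv2.circle(im,tuple(int(v) for v in proj(p,[X[0]+r*np.cos(a),X[1]+r*np.sin(a),z])),0,(0,0,255),-1)
u=proj(p,[*W,.1]).astype(int);print(u)
cv2.imwrite('pics/w3o.png',cv2.resize(im[max(u[1]-100,0):u[1]+100,u[0]-130:u[0]+130],None,fx=3,fy=3,interpolation=cv2.INTER_NEAREST))
E
```

```text
time: 7.4
tool_pos: [0.64, -0.0058, 0.2914]
ee_rot: [-3.141, -0.0, 0.785]
dark 0.0535 (array([ 0.6401, -0.0027,  0.0548]), 823, 'inl', np.int64(191), 'arc bins', 15)
dark 0.044 (array([ 0.6411, -0.0009,  0.0513]), 566, 'inl', np.int64(221), 'arc bins', 18)
cream 0.06 (array([ 0.6405, -0.001 ,  0.0585]), 819, 'inl', np.int64(361), 'arc bins', 18)
[278 190]
```

View pics/w3o.png

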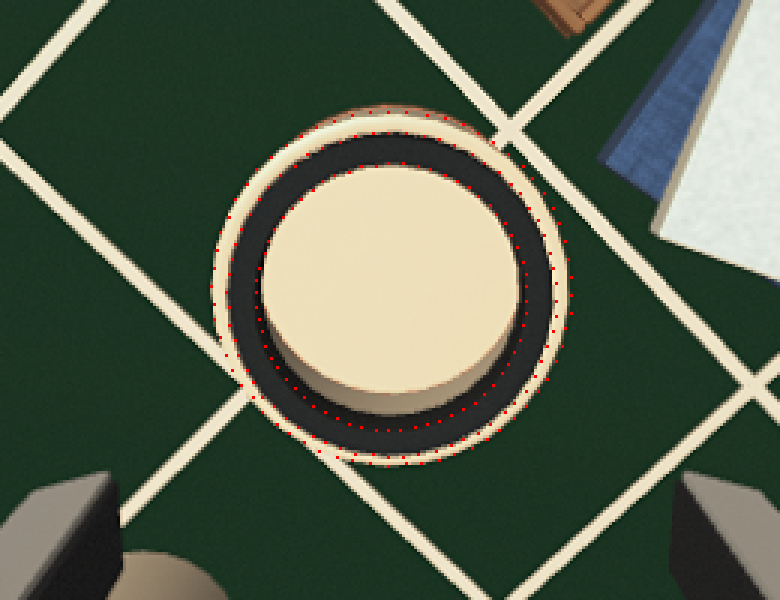

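The overlay matches the seal ring to within about 1 px, roughly 0.7 mm to the left. That puts the wide canister at about (0.6404,-0.0012), so the wide lid must move (+3.33,-25.2) cm. Back to the lid to grip it.

```bash
python3 -m pendant '[[-0.6,4.5,0,0,0,1,1],[-0.6,4.5,0,0,0,0,1],[-0.6,4.5,0,0,0,0,1],[-0.6,4.5,0,0,0,0,1],[-0.6,4.5,0,0,0,0,1],[-0.3,3.1,0,0,0,0,1],[0,0,-4,0,0,0,1],[0,0,-4,0,0,0,0.6]]' | head -3
python3 go.py .6072 .2505 .170 46
```

```text
time: 8.25
tool_pos: [0.6069, 0.2554, 0.2126]
ee_rot: [3.139, -0.005, 0.811]
d cm [ 0.03 -0.49 -4.26] dyaw -0.47 rpy [179.85  -0.28  46.47] t 8.25 F [ 0.6 -0.5  0.4] q6 1.07
```

```bash
python3 -m pendant '[[0,-0.5,-2,0,0,0,0.6],[0,0,-2,0,0,0,0.6],[0,0,0,0,0,0,0.6],[0,0,0,0,0,0,0.6]]' | head -3
python3 go.py .6072 .2505 .170 46
```

```text
time: 8.65
tool_pos: [0.6067, 0.2479, 0.1717]
ee_rot: [-3.141, -0.0, 0.808]
d cm [ 0.05  0.26 -0.17] dyaw -0.28 rpy [-1.7999e+02 -1.0000e-02  4.6280e+01] t 8.65 F [-0.6  0.3  0.1] q6 1.06
```

```bash
python3 -m pendant '[[0,0.2,-0.1,0,0,0,0.6],[0,0,0,0,0,0,0],[0,0,0,0,0,0,0],[0,0,0,0,0,0,0],[0,0,0,0,0,0,0],[0,0,0,0,0,0,0],[0,0,0,0,0,0,0],[0,0,0,0,0,0,0]]'
python3 go.py .6072 .2505 .170 46
```

```text
time: 9.45
tool_pos: [0.6071, 0.2489, 0.1702]
ee_rot: [-3.141, 0.0, 0.806]
wrist_force: [-0.5, 0.4, 0.3]
width: 0.0163
finger_force: 30.0
d cm [ 0.01  0.16 -0.02] dyaw -0.19 rpy [-1.7998e+02  1.0000e-02  4.6190e+01] t 9.45 F [-0.5  0.4  0.3] q6 1.07
```

```bash
python3 -m pendant '[[0,0,0.5,0,0,0,0],[0,0,1.5,0,0,0,0],[0,0,3,0,0,0,0],[0.2,-1.5,0,0,0,0,0],[0.4,-3,0,0,0,0,0],[0.4,-3,0,0,0,0,0],[0.4,-3,0,0,0,0,0],[0.4,-3,0,0,0,0,0]]'|head -5
python3 -m pendant '[[0.4,-3,0,0,0,0,0],[0.4,-3,0,0,0,0,0],[0.4,-3,0,0,0,0,0],[0.2,-1.6,0,0,0,0,0],[0,0,0,0,0,0,0],[0,0,0,0,0,0,0],[0,0,0,0,0,0,0]]'
python3 go.py .6396 -.0021 .145 46
python3 - <<'E'
from fit import *
p=imaging.camera_params('wrist');o=robot.get_obs();snap('wrist','w4.png');c=o['tool_pos']
x=fit('wrist','w4.png',c,c[2]-.0142,.06,'cream',p);print(x,'lid-TCP',x[0][:2]-c[:2])
E
```

```text
time: 10.25
tool_pos: [0.6251, 0.1113, 0.2194]
ee_rot: [3.141, 0.001, 0.805]
wrist_force: [-0.4, -0.1, -2.8]
width: 0.0158
time: 10.95
tool_pos: [0.6391, 0.0092, 0.2201]
ee_rot: [-3.141, -0.0, 0.808]
wrist_force: [-0.4, -0.6, -1.7]
width: 0.0156
finger_force: 30.0
d cm [ 0.05 -1.13 -7.51] dyaw -0.28 rpy [-1.7997e+02 -3.0000e-02  4.6280e+01] t 10.95 F [-0.4 -0.6 -1.7] q6 0.69
(array([0.6399, 0.0096, 0.0606]), 991, 'inl', np.int64(428), 'arc bins', 14) lid-TCP [0.00075349 0.00043717]
```

The wrist fit puts the held lid (0.8, 0.4) mm from the TCP, as planned, so I lower it onto the wide canister.

```bash
python3 -m pendant '[[0.05,-1.1,-2,0,0,0,0],[0,0,-3,0,0,0,0],[0,0,-2,0,0,0,0],[0,0,-1,0,0,0,0],[0,0,0,0,0,0,0],[0,0,0,0,0,0,0]]'
python3 go.py .6396 -.0020 .1235 46
```

```text
time: 11.6
tool_pos: [0.6404, -0.0026, 0.1413]
ee_rot: [3.14, -0.001, 0.807]
wrist_force: [0.4, 0.3, -4.0]
width: 0.0156
finger_force: 30.0
d cm [-0.08  0.06 -1.78] dyaw -0.24 rpy [ 1.7992e+02 -6.0000e-02  4.6240e+01] t 11.6 F [ 0.4  0.3 -4. ] q6 0.67
```

```bash
python3 -m pendant '[[-0.07,0.05,0,0,0,0,0],[0,0,-0.4,0,0,0,0],[0,0,-0.4,0,0,0,0],[0,0,-0.4,0,0,0,0],[0,0,0,0,0,0,0]]'
python3 go.py .6396 -.0020 .1235 46
```

```text
time: 12.1
tool_pos: [0.6385, -0.0027, 0.127]
ee_rot: [-3.14, 0.001, 0.806]
wrist_force: [0.9, 1.0, -3.2]
width: 0.0158
finger_force: 30.0
d cm [ 0.11  0.07 -0.35] dyaw -0.18 rpy [-1.7992e+02  7.0000e-02  4.6180e+01] t 12.1 F [ 0.9  1.  -3.2] q6 0.67
```

```bash
python3 -m pendant '[[0.05,0.03,-0.3,0,0,0,0],[0,0,-0.3,0,0,0,0],[0,0,-0.3,0,0,0,0],[0,0,-0.3,0,0,0,0],[0,0,-0.2,0,0,0,0],[0,0,0,0,0,0,0]]'
python3 go.py .6396 -.0020 .1142 46
```

```text
time: 12.7
tool_pos: [0.6398, -0.0025, 0.117]
ee_rot: [3.14, -0.001, 0.806]
wrist_force: [-4.1, 0.5, 6.2]
width: 0.0163
finger_force: 30.0
d cm [-0.02  0.05 -0.28] dyaw -0.18 rpy [ 1.799e+02 -6.000e-02  4.618e+01] t 12.7 F [-4.1  0.5  6.2] q6 0.67
```

```bash
python3 -m pendant '[[0,0,-0.2,0,0,0,0],[0,0,-0.2,0,0,0,0],[0,0,-0.2,0,0,0,0],[0,0,-0.1,0,0,0,0],[0,0,0,0,0,0,0]]'
python3 go.py .6396 -.0020 .1142 46
```

```text
time: 13.2
tool_pos: [0.6398, -0.0025, 0.1153]
ee_rot: [3.138, -0.003, 0.806]
wrist_force: [-11.0, -0.4, 21.3]
width: 0.0159
finger_force: 30.0
d cm [-0.02  0.05 -0.11] dyaw -0.19 rpy [ 1.7978e+02 -1.5000e-01  4.6190e+01] t 13.2 F [-11.   -0.4  21.3] q6 0.67
```

```bash
python3 -m pendant '[[-0.1,0,-0.2,0,0,0,0],[0,0,-0.1,0,0,0,0],[0,0,0,0,0,0,0]]'
python3 go.py .6396 -.0020 .1142 46
```

```text
time: 13.5
tool_pos: [0.6399, -0.0025, 0.1153]
ee_rot: [3.135, -0.005, 0.806]
wrist_force: [-12.5, 0.0, 29.6]
width: 0.0157
finger_force: 30.1
d cm [-0.03  0.05 -0.11] dyaw -0.19 rpy [179.61  -0.3   46.19] t 13.5 F [-12.5   0.   29.6] q6 0.67
```

```bash
python3 -m pendant '[[0.1,0,0.3,0,0,0,0.5],[0,0,0,0,0,0,0.5],[0,0,0,0,0,0,0.5],[0,0,0,0,0,0,0.5],[0,0,2,0,0,0,0.5],[0,0,2,0,0,0,0],[0,0,0,0,0,0,0],[0,0,0,0,0,0,0]]'
python3 -m pendant '[[0,0,0,0,0,0,0],[0,0,0,0,0,0,0],[0,0,0,0,0,0,0]]'
python3 go.py .6404 -.0012 .139 46
python3 - <<'E'
from fit import *
p=imaging.camera_params('wrist');snap('wrist','w5.png')
for z in(.1,): print(fit('wrist','w5.png',[.64,-.001],z,.06,'cream',p))
E
```

```text
time: 14.3
tool_pos: [0.6398, -0.0024, 0.1467]
ee_rot: [3.141, -0.0, 0.806]
wrist_force: [-0.5, 0.1, 0.1]
width: 0.0267
finger_force: 0.0
time: 14.6
tool_pos: [0.6391, -0.0023, 0.1458]
ee_rot: [-3.14, 0.001, 0.806]
wrist_force: [-0.5, 0.3, 0.4]
width: 0.0026
finger_force: 0.0
d cm [ 0.13  0.11 -0.68] dyaw -0.19 rpy [-1.7991e+02  7.0000e-02  4.6190e+01] t 14.6 F [-0.5  0.3  0.4] q6 0.67
(array([6.419e-01, 6.000e-04, 5.960e-02]), 838, 'inl', np.int64(352), 'arc bins', 16)
```

```bash
python3 -m pendant '[[0.05,0.05,-0.4,0,0,0,0],[0,0,-0.3,0,0,0,0],[0,0,-0.2,0,0,0,0],[0,0,0,0,0,0,0]]'
python3 -m pendant '[[0,0,-0.2,0,0,0,0],[0,0,0,0,0,0,0]]'
```

```text
time: 15.05
tool_pos: [0.64, -0.0019, 0.1378]
ee_rot: [-3.141, 0.0, 0.806]
wrist_force: [0.5, -0.5, -0.4]
width: 0.0006
finger_force: 0.0
time: 15.25
tool_pos: [0.6403, -0.002, 0.1373]
ee_rot: [3.141, -0.001, 0.806]
wrist_force: [-1.1, 0.8, 4.3]
width: 0.0007
finger_force: 1.9
```

Contact on the bar top at TCP z ≈ 0.1373 puts the lid origin at about 0.0743, against 0.074 for home. One firm press, then on to the tall lid.

```bash
python3 -m pendant '[[0,0,-0.3,0,0,0,0],[0,0,-0.2,0,0,0,0],[0,0,0,0,0,0,0]]'
python3 -m pendant '[[0,0,3,0,0,0,0.6],[0,0,4,0,0,0,0.6],[-1,-1,4,0,0,0,0.6],[-2,-2,2,0,0,7,0.6],[-2,-3,0,0,0,7,0.6],[-2,-3,0,0,0,7,0.6],[-2,-3,0,0,0,7,0.6],[-2,-3,0,0,0,7,0.6]]'|head -3
python3 -m pendant '[[-2,-3,0,0,0,7,0.6],[-2,-2,0,0,0,7,0.6],[-2,-2,0,0,0,2,0.6],[-2,-2,0,0,0,0,0.6],[0,0,0,0,0,0,0.6],[0,0,0,0,0,0,0.6]]'|head -3
python3 go.py .4445 -.2315 .041 98.4
python3 - <<'E'
from fit import *
snap('top','top2.png');snap('side','side2.png')
p=imaging.camera_params('top')
im=cv2.resize(cv2.imread('pics/top2.png')[130:205,150:350],None,fx=4,fy=4,interpolation=cv2.INTER_CUBIC)
im2=cv2.resize(cv2.imread('pics/side2.png')[155:230,180:380],None,fx=4,fy=4,interpolation=cv2.INTER_CUBIC)
cv2.imwrite('pics/c3.png',np.vstack([im,im2]))
E
```

```text
time: 15.55
tool_pos: [0.6403, -0.0019, 0.1372]
ee_rot: [3.138, -0.002, 0.806]
wrist_force: [-7.9, 0.7, 18.5]
width: 0.0005
finger_force: 8.9
time: 16.35
tool_pos: [0.5292, -0.1529, 0.2609]
ee_rot: [3.141, 0.0, 1.422]
time: 16.95
tool_pos: [0.4501, -0.242, 0.2611]
ee_rot: [3.141, -0.0, 1.695]
d cm [ -0.56   1.05 -22.01] dyaw 1.28 rpy [ 1.7995e+02 -2.0000e-02  9.7120e+01] t 16.95 F [-0.6  0.2 -0.6] q6 -0.73
```

View pics/c3.png

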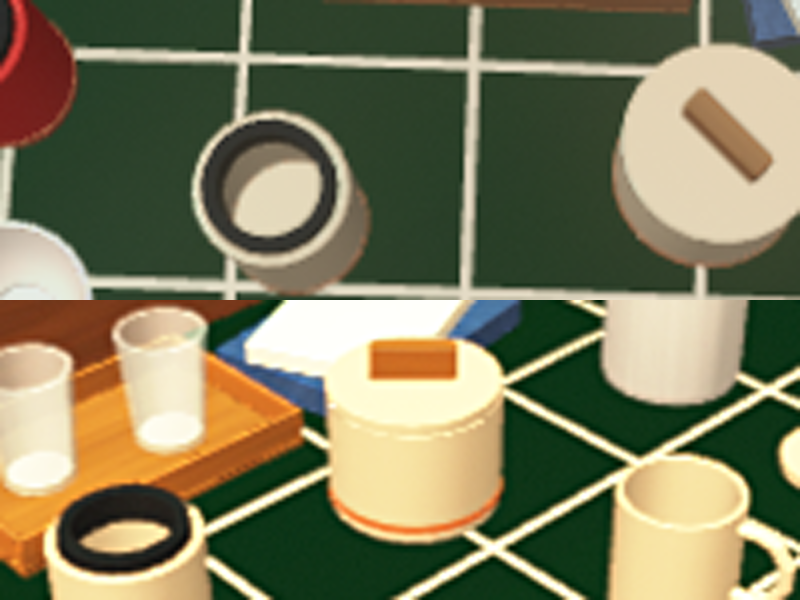

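The wide lid is seated flush, and the tall canister with its ring is now visible: rim spans about (193–355, 110–267) in the 4x crop. I'll measure the tall canister from the top view and the tall lid from the wrist.

Run:
```python
from fit import *
p=imaging.camera_params('top')
def ext(l,r,t,b,z):
    q=lambda x,y:at(p,(150+x/4,130+y/4),z)
    L,R,U,D=q(l,(t+b)/2),q(r,(t+b)/2),q((l+r)/2,t),q((l+r)/2,b)
    return ((L+R+U+D)/4).round(4),np.linalg.norm(L-R).round(4),np.linalg.norm(U-D).round(4)
print(ext(193,355,110,267,.12),ext(202,337,119,255,.13))
p=imaging.camera_params('wrist');snap('wrist','w6.png')
print(fit('wrist','w6.png',[.4445,-.2315],.026,.045,'cream',p),robot.get_obs()['tool_pos'])
print(proj(p,[.4445,-.2315,.052]))
im=cv2.imread('pics/w6.png')
hsv=cv2.cvtColor(im,cv2.COLOR_BGR2HSV);m=((hsv[:,:,1]>110)&(hsv[:,:,0]<20)&(hsv[:,:,2]>60)).astype('uint8')
u=proj(p,[.4445,-.2315,.052]).astype(int);M=np.zeros_like(m);M[u[1]-60:u[1]+60,u[0]-60:u[0]+60]=m[u[1]-60:u[1]+60,u[0]-60:u[0]+60]
k=cv2.findNonZero(M);W=np.array([at(p,q[0],.052)[:2] for q in k],dtype='float32');print(len(k),cv2.minAreaRect(W*1000))
```

```text
(array([0.6   , 0.2558, 0.12  ]), np.float64(0.0919), np.float64(0.0907)) (array([0.5987, 0.2567, 0.13  ]), np.float64(0.0757), np.float64(0.0777))
(array([ 0.4427, -0.2312,  0.0441]), 275, 'inl', np.int64(227), 'arc bins', 18) [ 0.45079385 -0.24117567  0.26098789]
[275.01205687 180.75564923]
742 ((442.77716064453125, -229.79335021972656), (15.170969009399414, 50.26597595214844), 7.238379955291748)
```

```bash
python3 -m pendant '[[-0.7,1,-4,0,0,0,0.6],[0,0,-4.5,0,0,0,0.6],[0,0,-4.5,0,0,0,0.6],[0,0,-3.5,0,0,0,0.6],[0,0,-2,0,0,0,0.6],[0,0,-1.5,0,0,0,0.6],[0,0,0,0,0,0,0.6],[0,0,0,0,0,0,0.6]]'
python3 go.py .4437 -.231 .0405 97.3
```

```text
time: 17.9
tool_pos: [0.4437, -0.2314, 0.0613]
ee_rot: [3.141, -0.0, 1.697]
wrist_force: [0.7, 0.4, 0.7]
width: 0.0564
finger_force: 0.0
d cm [-0.    0.04 -2.08] dyaw 0.04 rpy [ 1.7999e+02 -1.0000e-02  9.7260e+01] t 17.9 F [0.7 0.4 0.7] q6 -0.72
```

```bash
python3 -m pendant '[[0,0,-1.5,0,0,0,0.6],[0,0,-0.5,0,0,0,0.6],[0,0,0,0,0,0,0.6],[0,0,0,0,0,0,0],[0,0,0,0,0,0,0],[0,0,0,0,0,0,0],[0,0,0,0,0,0,0],[0,0,0,0,0,0,0]]'
python3 go.py .4437 -.231 .0405 97.3
```

```text
time: 18.7
tool_pos: [0.4432, -0.232, 0.0414]
ee_rot: [3.141, 0.0, 1.696]
wrist_force: [0.3, -0.2, -0.0]
width: 0.0197
finger_force: 0.0
d cm [ 0.05  0.1  -0.09] dyaw 0.12 rpy [1.7998e+02 1.0000e-02 9.7180e+01] t 18.7 F [ 0.3 -0.2 -0. ] q6 -0.72
```

```bash
python3 -m pendant '[[0,0,0,0,0,0,0],[0,0,0,0,0,0,0],[0,0,0,0,0,0,0]]'
python3 go.py .4437 -.231 .0405 97.3
python3 -m pendant '[[0,0,1,0,0,0,0],[0,0,3,0,0,0,0],[0,0,4,0,0,0,0],[0,0,4,0,0,0,0],[0,0,4,0,0,0,0],[0,0,3,0,0,0,0],[0,0,0,0,0,0,0],[0,0,0,0,0,0,0]]'
python3 go.py .5993 .256 .22 97.3
python3 - <<'E'
from fit import *
p=imaging.camera_params('wrist');o=robot.get_obs();snap('wrist','w7.png');c=o['tool_pos']
x=fit('wrist','w7.png',c,c[2]-.0145,.045,'cream',p);print(x,'lid-TCP',x[0][:2]-c[:2])
E
```

```text
time: 19.0
tool_pos: [0.4433, -0.232, 0.0412]
ee_rot: [3.141, 0.0, 1.696]
wrist_force: [0.5, 0.4, -0.4]
width: 0.0156
finger_force: 29.9
d cm [ 0.04  0.1  -0.07] dyaw 0.11 rpy [1.7998e+02 1.0000e-02 9.7190e+01] t 19.0 F [ 0.5  0.4 -0.4] q6 -0.72
time: 19.8
tool_pos: [0.443, -0.2319, 0.2312]
ee_rot: [3.141, 0.0, 1.696]
wrist_force: [-0.3, -0.0, -2.2]
width: 0.0158
finger_force: 29.9
d cm [15.63 48.79 -1.12] dyaw 0.11 rpy [1.7998e+02 2.0000e-02 9.7190e+01] t 19.8 F [-0.3 -0.  -2.2] q6 -0.72
(array([ 0.444 , -0.23  ,  0.0452]), 827, 'inl', np.int64(245), 'arc bins', 11) lid-TCP [0.00101517 0.0018881 ]
```

```bash
python3 -m pendant '[[1,2.5,0,0,0,0,0],[1.9,4.2,0,0,0,0,0],[1.9,4.3,0,0,0,0,0],[1.9,4.3,0,0,0,0,0],[1.9,4.3,0,0,0,0,0],[1.9,4.3,0,0,0,0,0],[1.9,4.3,0,0,0,0,0],[1.9,4.3,0,0,0,0,0]]'|head -2
python3 -m pendant '[[1.3,3.5,0,0,0,0,0],[0,1.5,0,0,0,0,0],[0,0,0,0,0,0,0],[0,0,0,0,0,0,0],[0,0,0,0,0,0,0]]'|head -3
python3 - <<'E'
from fit import *
p=imaging.camera_params('wrist');o=robot.get_obs();snap('wrist','w8.png');print(o['tool_pos'])
W=[.5993,.256]
for k,z,r in(('dark',.13,.0385),('dark',.13,.029),('cream',.12,.045)): print(k,r,fit('wrist','w8.png',W,z,r,k,p))
im=cv2.imread('pics/w8.png')
for X,z,r in((W,.13,.0385),(W,.13,.029),(W,.12,.045)):
    for a in np.arange(0,6.28,.1): cv2.circle(im,tuple(int(v) for v in proj(p,[X[0]+r*np.cos(a),X[1]+r*np.sin(a),z])),0,(0,0,255),-1)
u=proj(p,[*W,.13]).astype(int);print(u)
y0=max(u[1]-80,0)
cv2.imwrite('pics/w8o.png',cv2.resize(im[y0:y0+190,u[0]-130:u[0]+130],None,fx=3,fy=3,interpolation=cv2.INTER_NEAREST))
E
```

```text
time: 20.65
tool_pos: [0.5853, 0.0949, 0.2277]
time: 21.15
tool_pos: [0.5987, 0.1413, 0.2308]
ee_rot: [-3.141, 0.001, 1.694]
[0.59867756 0.14132814 0.2307654 ]
dark 0.0385 (array([0.5996, 0.2576, 0.0379]), 871, 'inl', np.int64(280), 'arc bins', 16)
dark 0.029 (array([0.5996, 0.2522, 0.0315]), 622, 'inl', np.int64(100), 'arc bins', 8)
cream 0.045 (array([0.5994, 0.2588, 0.0435]), 694, 'inl', np.int64(296), 'arc bins', 16)
[302  55]
```

View pics/w8o.png

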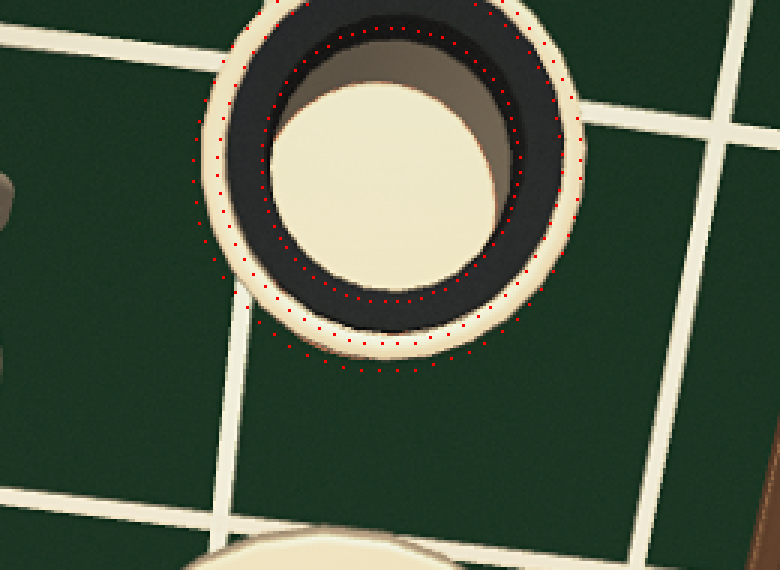

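The overlay shows the tall ring about 2.6 mm further along +y than the dots, which are from the top-view estimate. Near the picture's edge this reading is less certain, so I take (0.5995, 0.257) for the canister. The TCP target is then (0.599, 0.2554), and I'll feel for entry.

```bash
python3 -m pendant '[[0,3,0,0,0,0,0],[0,4,0,0,0,0,0],[0,3,-1,0,0,0,0],[0,1.4,-2,0,0,0,0],[0,0,-2,0,0,0,0],[0,0,0,0,0,0,0],[0,0,0,0,0,0,0],[0,0,0,0,0,0,0]]'
python3 go.py .599 .2554 .174 97.2
```

```text
time: 22.0
tool_pos: [0.6, 0.2562, 0.1831]
ee_rot: [3.139, -0.0, 1.695]
wrist_force: [0.4, -1.1, -1.7]
width: 0.0155
finger_force: 29.9
d cm [-0.1  -0.08 -0.91] dyaw 0.1 rpy [ 1.7983e+02 -2.0000e-02  9.7100e+01] t 22.0 F [ 0.4 -1.1 -1.7] q6 0.19
```

```bash
python3 -m pendant '[[-0.1,-0.08,-0.8,0,0,0,0],[0,0,0,0,0,0,0],[0,0,0,0,0,0,0],[0,0,0,0,0,0,0]]'
python3 go.py .599 .2554 .174 97.2
python3 -m pendant '[[0,0,-0.2,0,0,0,0],[0,0,-0.2,0,0,0,0],[0,0,-0.2,0,0,0,0],[0,0,0,0,0,0,0]]'
```

```text
time: 22.4
tool_pos: [0.5982, 0.2562, 0.1734]
ee_rot: [3.141, -0.0, 1.696]
wrist_force: [0.1, -0.3, -1.4]
width: 0.0157
finger_force: 29.9
d cm [ 0.08 -0.08  0.06] dyaw 0.02 rpy [ 1.7997e+02 -1.0000e-02  9.7180e+01] t 22.4 F [ 0.1 -0.3 -1.4] q6 0.19
time: 22.8
tool_pos: [0.5978, 0.2562, 0.1665]
ee_rot: [-3.141, 0.0, 1.696]
wrist_force: [-0.3, 1.1, -0.9]
width: 0.016
finger_force: 29.9
```

The plug has entered with no resistance, so I go on down and press.

```bash
python3 -m pendant '[[0.08,-0.05,-0.3,0,0,0,0],[0,0,-0.3,0,0,0,0],[0,0,-0.3,0,0,0,0],[0,0,0,0,0,0,0]]'
python3 -m pendant '[[0,0,-0.3,0,0,0,0],[0,0,-0.3,0,0,0,0],[0,0,-0.3,0,0,0,0],[0,0,-0.2,0,0,0,0],[0,0,0,0,0,0,0]]'
```

```text
time: 23.2
tool_pos: [0.5987, 0.2558, 0.1574]
ee_rot: [-3.141, -0.0, 1.696]
wrist_force: [0.2, 0.6, -1.8]
width: 0.0158
finger_force: 29.9
time: 23.7
tool_pos: [0.5991, 0.2558, 0.1501]
ee_rot: [3.139, -0.0, 1.696]
wrist_force: [-2.6, -0.6, 6.2]
width: 0.016
finger_force: 30.0
```

```bash
python3 -m pendant '[[0,0,-0.2,0,0,0,0],[0,0,-0.2,0,0,0,0],[0,0,-0.2,0,0,0,0],[0,0,-0.1,0,0,0,0],[0,0,0,0,0,0,0]]'
python3 -m pendant '[[0,0,-0.1,0,0,0,0],[0,0,-0.1,0,0,0,0],[0,0,0,0,0,0,0]]'
```

```text
time: 24.2
tool_pos: [0.5991, 0.2558, 0.1451]
ee_rot: [3.138, -0.0, 1.697]
wrist_force: [-5.0, -1.5, 12.4]
width: 0.0158
finger_force: 30.0
time: 24.5
tool_pos: [0.5992, 0.2558, 0.1451]
ee_rot: [3.137, -0.001, 1.697]
wrist_force: [-7.4, -2.2, 18.1]
width: 0.016
finger_force: 30.0
```

It stopped hard at home height (TCP 0.1451). I release, then check by touching the bar top with closed fingers.

```bash
python3 -m pendant '[[0,0,0.5,0,0,0,0.4],[0,0,0,0,0,0,0.4],[0,0,0,0,0,0,0.4],[0,0,0,0,0,0,0.4],[0,0,2,0,0,0,0.4],[0,0,1.5,0,0,0,0],[0,0,0,0,0,0,0],[0,0,0,0,0,0,0]]'|head -3
python3 -m pendant '[[0,0,0,0,0,0,0],[0,0,0,0,0,0,0],[0,0,0,0,0,0,0],[0,0,0,0,0,0,0]]'
python3 go.py .5995 .257 .168 97.2
```

```text
time: 25.3
tool_pos: [0.5992, 0.2559, 0.1785]
ee_rot: [3.14, -0.0, 1.696]
time: 25.7
tool_pos: [0.5987, 0.2557, 0.1776]
ee_rot: [-3.141, 0.0, 1.696]
wrist_force: [0.2, 0.1, 0.3]
width: 0.0004
finger_force: 0.0
d cm [ 0.08  0.13 -0.96] dyaw 0.01 rpy [-1.7996e+02  1.0000e-02  9.7190e+01] t 25.7 F [0.2 0.1 0.3] q6 0.19
```

```bash
python3 -m pendant '[[0,0.1,-0.5,0,0,0,0],[0,0,-0.4,0,0,0,0],[0,0,-0.2,0,0,0,0],[0,0,0,0,0,0,0]]'
python3 -m pendant '[[0,0,-0.2,0,0,0,0],[0,0,-0.2,0,0,0,0],[0,0,-0.1,0,0,0,0],[0,0,0,0,0,0,0]]'
```

```text
time: 26.1
tool_pos: [0.5987, 0.2568, 0.1673]
ee_rot: [-3.142, -0.0, 1.696]
wrist_force: [-0.4, 0.1, 1.7]
width: 0.0005
finger_force: 0.9
time: 26.5
tool_pos: [0.5987, 0.2568, 0.1672]
ee_rot: [3.138, -0.001, 1.696]
wrist_force: [-6.1, -1.5, 14.4]
width: 0.0006
finger_force: 7.3
```

```bash
python3 -m pendant '[[0,0,3,0,0,0,0],[0,0,4,0,0,0,0],[0,0,4,0,0,0,0],[-3,-3,0,0,0,0,0],[-3,-3,0,0,0,0,0],[-3,-3,0,0,0,0,0],[0,0,0,0,0,0,0],[0,0,0,0,0,0,0]]'
python3 - <<'E'
from fit import *
snap('side','side3.png');s=imaging.camera_params('side')
# stopper bar angle from top1 crop readings, and handle/spout line
p=imaging.camera_params('top');g=lambda x,y,z:at(p,(400+x/5,138+y/5),z)
ang=lambda d:np.degrees(np.arctan2(d[1],d[0])).round(1)
print('bar',ang(g(315,88,.191)-g(250,190,.191)),'handle-spout',ang(g(310,28,.14)-g(185,240,.148)))
print(robot.close_job())
E
```

```text
time: 27.3
tool_pos: [0.5087, 0.1665, 0.2723]
ee_rot: [3.14, -0.0, 1.695]
wrist_force: [-0.2, 1.1, 0.4]
width: 0.0008
finger_force: 0.0
bar -33.8 handle-spout -32.6
the job is handed in; nothing more can be done
None
```

The job is handed in at about 27 s, but no verdict came back: by my measurements both lids are on their own canisters within about 0.5 mm of fully home, the stopper is turned to its hard stop, and the gripper was clear of everything.

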